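Gauge a loudspeaker driver, then hold it twisted home in the test socket

ROBOT

A 6-joint arm with a two-finger parallel gripper is mounted at the origin on the work surface. World frame = base frame: x ahead of the robot, y to its left, z up, the work surface at z = 0. Lengths are in m, angles in degrees, forces in N, time in s.
With the tool pointing down it reaches from about 0.4 to 0.825 m from the base axis. Payload 7 kg.
Tool frame: the origin (TCP) lies between the finger pads; the fingertips stand 19 mm ahead of it and the grasp point (between the pads) is the TCP; z points along the fingers, y is the line along which they close (so a half turn about z gives the same grasp; the last joint's range is limited). The gripper opens to 88 mm and grips with 3 to 60 N. Pads are 19 mm wide; open, the fingers measure 130 mm over their backs; the gripper's body (78 mm by 193 mm) begins 47 mm behind the grasp point.
Start: joints at [89.96, 20.546, 0.682, 0, -70.136, -16.507], TCP at [0.192, 0.647, 0.246] pointing down, gripper open.
Joint ranges: [-176.03, 176.03], [-82.01, 121.73], [-58.28, 71.71], [-173.87, 95.51], [-174.79, -0.11], [-173.66, 173.66]. Speed limits (degrees/s): [136.94, 136.94, 172.46, 180, 180, 180].

INTERFACE

Orientations are given as [roll, pitch, yaw] about the fixed x, y, z axes, in that order (R = Rz(yaw) Ry(pitch) Rx(roll)).
In Python, from plant import get_obs, snapshot, close_job, spot_in, spot_point gives the robot as it stands.
- The arm moves only by the tool play_rows, never from a script. Its argument "plan" is a list of rows, each a list of 6 numbers: the shift along the tool's x, y, z in cm, then the turn, a rotation vector about the tool's x, y, z in degrees. A call has 1 to 20 rows; each row shifts and turns the commanded pose from where the row before left it, along the tool's axes as they then stand; what a row does not reach is not made up. A row lasts 1/12 s, in which the tool goes at most 41.7 mm and 7.16 degrees, less where a joint would pass 70% of its speed; a pose out of reach is approached as far as the arm can. A call is refused whole if a number of a shift passes 4.17 or a number of a turn 7.16, either way. A call with a gripper value outside its range is refused whole. "grip" is the finger opening in cm, from 0 to 8.76, set as the call begins (left out, the last holds). The fingers move at their own pace and stop on an object; the grip force is fixed at half the most. Time passes only in rows, so rows that do not move let the fingers close. It gives the time, the measured TCP pose, the force, the opening and the grip force at its end, in the units of the state.
- get_obs(): the state, without advancing time (a new reading comes with each control period).
- snapshot(name): name is "scene" or "top" or "wrist"; returns a dict with "frame" (480x640x3 uint8, red, green, blue), "fx", "fy", "cx", "cy" (pixels), "k1" (the pictures are not rectified: a ray, as slopes to the right and down, at radius r is drawn at 1 + k1 r^2 times it, then the intrinsics apply), "position" and "attitude" of the camera in the world. Camera axes: x right, y down, z forward; pixel columns grow to the right and rows downward; lengths in m; the calibration is good to about 2 mm. A picture is of the moment at which its call begins. There is no depth.
- close_job(): hands the job in; it is judged then, once.
Trained networks look in the newest picture that a camera, given by its name, has taken for a name from the list of things; names that differ only in an ending like _2 or _b are one class to them, and where a whole thing is asked for, a point or a joint stands for the part that bears it (a point fixed in the world has none). Each returns a list of dicts, best first, with "score" (0 to 1); they miss things now and then, are a little off and sometimes report something else, mostly with a low value. They report only what shows in the picture. A call takes as long as a camera call.
- spot_in(camera, thing): "position" ([x, y, z] in m, in world coordinates, good to about 4 mm: the middle of the surface that is visible of it).
- spot_point(camera, thing): "position" ([x, y, z] in m, in world coordinates, good to about 4 mm: a listed point, or the origin of a listed thing).
The state is a dict: "clock": time; "joint_pos": joint angles; "qvel": joint speeds; "tau": joint torques, N m; "tool_pos": TCP position; "orientation": TCP orientation; "force": force on the tool from outside, world axes, zero at the start; "moment": the same for the moment, N m; "opening": finger opening in m; "gripper_force": force on a finger pad.
Only numpy, scipy, OpenCV 4.12 (cv2) and the standard library are available. Lean on these libraries where they do the work, as an engineer would, in place of code of your own. Each camera call takes 0.05 s, during which the arm holds its last target. There are 200 camera calls.

TASK

Check the loudspeaker driver that lies on the blue mat: first lower it, magnet up, onto the height gauge and keep its front rim pressed flat on the anvil for about half a second so that the sprung foot gives a steady reading. Then take it to the test socket, put its two ears through the two entry slots, push it down against the spring, twist it a quarter turn clockwise (seen from above) to the stop and hold it there: the socket springs back when released, so finish while your gripper is still holding the driver turned home. Leave the other drivers and the things lying about where they are.

Things in the scene. Friction and masses are not known exactly. Their poses are not given: they have to be found in the camera images.
- driver: The loudspeaker driver to check, 0.11 kg, magnet up on the blue mat. Origin: centre of its front rim (flat underside); z up. Black round frame 43 mm across, 4 mm thick, with two flat ears at its +x and -x: 68 mm over both, each 12 mm wide, 4 mm thick, flush with the rim; a half turn makes no difference. Small green terminal board at +y. Total height 30 mm.
- driver_magnet (a point): Centre of the driver's round magnet, 21 mm above its rim: 32 mm across, from 12 to 30 mm above the rim, black with a silver top. Grip it here, from any side. Below it the dark basket is 35 to 39 mm across. The dome of the driver's face sits 1.5 mm inside the rim.
- mat: Fixed blue rubber mat, 110 x 110 x 2 mm, under the driver. Origin: centre of its underside.
- gauge: Fixed height gauge. Origin: centre of its underside on the table, under the round anvil. Dark steel base 88 mm across, narrowing to a bright flat round anvil 66 mm across whose face is 30 mm above the table. A dial (58 mm across) stands 93 mm from the anvil's axis along the gauge's +x, its top 59 mm above the table.
- gauge_anvil (a point): Centre of the anvil's face, where the rim of the driver is to rest flat, 30 mm above the table; z up.
- gauge_foot (a joint): The gauge's sprung foot, an 8 mm pin in the middle of the anvil: 0 when up (6 mm proud of the anvil), grows in m as it is pressed down. With the driver's rim flat on the anvil it reads 0.0045. Its spring pushes back with 0.5 to 2.5 N.
- socket: Fixed test socket: grey box 120 x 120 x 45 mm with a round aluminium collar on top, 86 mm across, collar top 67 mm above the table. Origin: centre of the underside; the collar is on its z axis. Blue marks on the collar at the socket's +x and -x: entry slots. Red marks at +y and -y: where the ears end after the quarter turn, clockwise seen from above.
- socket_mouth (a point): Centre of the collar's mouth, level with its top, 67 mm above the table; x points to an entry slot, z up. Mouth 54 mm across; the inward lip, 5 mm thick (underside 62 mm above the table), is cut by two entry slots 19 mm wide at +x and -x, reaching 36 mm from the axis. The ears go down through them and turn under the lip.
- contact_plate (a joint): Depth in m of the round brass plate in the socket on which the driver's rim rests: 0 when up (4 mm below the collar's top), 0.009 at the bottom. Spring: 3.6 N at 0, 11.7 N at 0.009. The ears pass under the lip from 0.005 on; 0.007 to 0.008 turns freely. Four orange dogs on it, 4 mm high, take the ears between them with 2 mm to spare each side and turn with them.
- contact_turn (a joint): Turn in rad of the same contact plate, clockwise seen from above: 0 at rest (dogs at the entry slots), stop at 1.5. A return spring pushes it back with 0.06 N m at 0 and 0.15 N m at the stop. Because of the play at the dogs the driver itself may turn up to 0.15 rad further than this joint.
- spare1: Another driver, like the one to check, lying on the cardboard sheet; leave it alone. Origin: centre of its underside.
- spare2: As spare1.
- spare3: As spare1.
- spare4: As spare1.
- tape_roll: Roll of pale green tape standing on its side face, 104 mm across, 48 mm high; leave it alone. Origin: centre of its underside.
- screwdriver: Screwdriver, about 200 mm long, lying on the bench; leave it alone. Origin: underside, about its middle.
- flux_bottle: White bottle with a red cap, 54 mm across, 130 mm high; leave it alone. Origin: centre of its underside.
- grease_jar: Small clear jar with a blue lid, 60 mm across, 55 mm high; leave it alone. Origin: centre of its underside.

How it is judged (in metres and radians):
On the way, in this order (a step that is already met when the one before it is completed fails the run):
1. the driver is pressed flat on the gauge's anvil, the foot giving a steady reading for 0.3 s (value of joint gauge_foot above 0.0035 m and horizontal distance between driver and gauge_anvil below 0.007 m and z of driver in the frame of gauge_anvil below 0.0012 m and angle between driver's own z axis and vertical below 0.05 rad), for 0.3 s.
2. the driver, ears through the entry slots, is pushed down in the socket against the spring (value of joint contact_plate above 0.0045 m and horizontal distance between driver and socket_mouth below 0.004 m and z of driver in the frame of socket_mouth below -0.008 m and value of joint contact_turn below 0.9 rad), for 0.05 s.
At the end, for the whole second after the job is handed in: The driver sits upright in the socket, centred within 4 mm, its rim at least 7.5 mm below the collar's top (ears under the lip), turned clockwise to within 0.22 rad of the full quarter turn with the contact plate turned more than 1.25 rad, at rest, and still held by the fingers (more than 2 N) (value of joint contact_turn above 1.25 rad and value of joint contact_plate above 0.004 m and angle between the x axis of driver and the y axis of socket, either way round below 0.22 rad and horizontal distance between driver and socket_mouth below 0.004 m and z of driver in the frame of socket_mouth below -0.0075 m and angle between driver's own z axis and vertical below 0.08 rad and contact force between the fingers and driver above 2 N and angular speed of driver below 0.3 rad/s); the arm keeps its last pose, push and grip.
It fails at once if another driver or a thing lying about is moved by more than 20 mm (distance of any of spare1, spare2, spare3, spare4, tape_roll, screwdriver, flux_bottle, grease_jar from where it was at the start of the episode above 0.02 m).
It also fails if it takes over 48 s, if anything falls off the work surface, if the arm or the gripper's body presses on something with over 40 N, if the wrist force passes 120 N, or if a joint passes its speed limit or range.

## Working session

There is one attempt and no reset: what is moved stays moved. The work goes in short steps, Python scripts to look and compute and a tool call to move; the robot and the scene stay as the last step left them, time stands still between calls to the robot, and variables do not carry over. Pictures are saved under pics/ and viewed, at most 10 in all, crops included, and the job is handed in when it is done.

Besides the shell and the picture viewer there is one more tool, called after "Call:" as name(argument=value, ...) on one line, values as JSON. play_rows: Moves the arm, as the interface text tells. Its arguments: {"type":"object","properties":{"plan":{"type":"array","items":{"type":"array","items":{"type":"number"}}},"grip":{"type":"number"}},"required":["plan"]}

```bash
ls; mkdir -p pics; python3 - <<'E'
from plant import *
import cv2
o=get_obs(); print(o)
for c in ["scene","top"]:
    s=snapshot(c); cv2.imwrite(f"pics/{c}1.png",s["frame"][:,:,::-1])
    print(c,{k:v for k,v in s.items() if k!="frame"})
    for t in ["driver","driver_magnet","mat","gauge","gauge_anvil","socket","socket_mouth","spare1","tape_roll","screwdriver","flux_bottle","grease_jar"]:
        try: print(t,[( [round(float(x),3) for x in d["position"]],round(d["score"],2)) for d in spot_point(c,t)[:5]])
        except Exception as e: print(t,e)
E
```

```text
pics
{'clock': 0.0, 'joint_pos': array([ 8.99590385e+01,  2.05922037e+01,  6.34384852e-01, -1.89197624e-02,
       -7.01330685e+01, -1.65065566e+01]), 'qvel': array([-0.02263337, -0.02296685,  0.05910504, -0.00192427,  0.01960675,
        0.07178453]), 'tau': array([ 1.37433013e-03, -5.82713664e+01,  2.93049073e+01,  6.99698567e+00,
        6.95427079e-03, -1.62337628e-04]), 'tool_pos': array([0.19215081, 0.64662106, 0.24462237]), 'orientation': array([ 1.79907805e+02, -8.77303779e-03, -1.65539548e+01]), 'force': array([ 0.19801653, -0.36975038, -0.62047995]), 'moment': array([-0.05306693, -0.02446942,  0.02328586]), 'gripper_force': 0.0, 'opening': 0.08807219174924875}
scene {'fx': 578.5642174913663, 'fy': 578.5642174913663, 'cx': 318.795789147611, 'cy': 241.76240922007048, 'k1': -0.008377640694925564, 'position': array([ 1.25077056, -0.85552534,  0.89336628]), 'attitude': array([-127.11123913,   -0.17427115,   40.64101898])}
driver [([0.492, 0.05, 0.001], 0.6)]
driver_magnet [([0.491, 0.044, 0.021], 0.61)]
mat [([0.48, 0.036, 0.002], 0.94)]
gauge [([0.519, 0.27, 0.004], 0.58)]
gaug
[... 887 characters left out ...]
0.05, 0.004], 0.73)]
driver_magnet [([0.487, 0.05, 0.023], 0.76)]
mat [([0.484, 0.04, 0.002], 0.63), ([0.493, 0.051, 0.006], 0.34)]
gauge [([0.52, 0.272, 0.002], 0.76)]
gauge_anvil [([0.515, 0.272, 0.026], 0.96), ([0.331, -0.327, -0.002], 0.53), ([0.414, 0.427, 0.004], 0.28)]
socket [([0.512, -0.252, 0.002], 0.81)]
socket_mouth [([0.515, -0.252, 0.066], 0.86)]
spare1 [([0.746, 0.053, 0.004], 0.81), ([0.65, 0.051, 0.005], 0.73), ([0.74, -0.033, 0.007], 0.62), ([0.652, -0.039, 0.002], 0.55)]
tape_roll [([0.436, -0.462, 0.001], 0.83)]
screwdriver [([0.408, 0.427, 0.004], 0.81)]
flux_bottle [([0.337, 0.327, -0.001], 0.84), ([0.41, 0.428, 0.004], 0.26)]
grease_jar [([0.334, -0.328, 0.002], 0.66)]
```

View pics/top1.png

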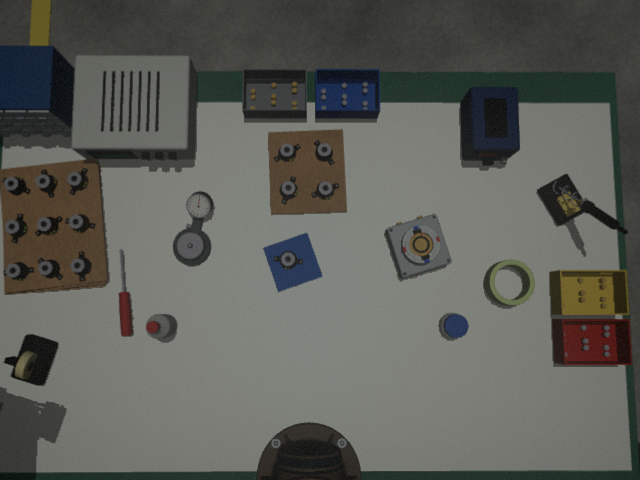

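View pics/scene1.png

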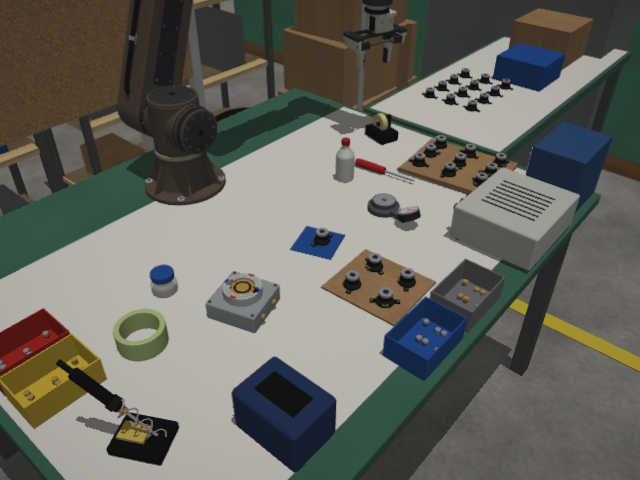

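Call:
play_rows(plan=[[1.4,1.5,0,0,0,0],[2.65,2.85,0,0,0,0],[2.65,2.85,0,0,0,0],[2.65,2.85,0,0,0,0],[2.65,2.85,0,0,0,0],[2.65,2.85,0,0,0,0],[2.65,2.85,0,0,0,0],[2.65,2.85,0,0,0,0],[2.65,2.85,0,0,0,0],[2.65,2.85,0,0,0,0],[2.65,2.85,0,0,0,0],[2.65,2.85,0,0,0,0],[2.65,2.85,0,0,0,0],[2.65,2.85,0,0,0,0],[2.65,2.85,1,0,0,0],[2.65,2.85,1,0,0,0],[2.65,2.85,1,0,0,0],[1.6,1.7,0.5,0,0,0],[0,0,0,0,0,0]])

```text
clock: 2.88
tool_pos: [0.489, 0.0464, 0.2092]
orientation: [179.9, 0.1, -16.8]
force: [0.3, 0.3, -0.6]
opening: 0.0882
gripper_force: 0.0
```

```bash
python3 - <<'E'
from plant import *
import cv2
s=snapshot("wrist"); cv2.imwrite("pics/w1.png",s["frame"][:,:,::-1])
o=get_obs(); print(o["clock"],o["tool_pos"],o["orientation"],o["joint_pos"])
print({k:v for k,v in s.items() if k!="frame"})
for t in ["driver","driver_magnet"]: print(t,[(d["position"],d["score"]) for d in spot_point("wrist",t)[:2]])
E
```

```text
2.9333 [0.48868748 0.04782099 0.20977425] [ 1.79930879e+02  6.53188564e-02 -1.67672676e+01] [ 2.85833300e+01  4.74884515e+00 -2.49273207e+01  2.42262511e-03
 -6.04189122e+01  4.46482441e+01]
{'fx': 334.4393241057919, 'fy': 334.4393241057919, 'cx': 319.41747233602126, 'cy': 231.78225182702903, 'k1': -0.018752601932135543, 'position': array([0.55228852, 0.02675483, 0.34863651]), 'attitude': array([ 1.65465648e+02, -1.65073853e-01, -1.06815795e+02])}
driver [([0.4865, 0.0472, 0.0025], 0.58)]
driver_magnet [([0.6502, -0.0373, 0.0078], 0.6), ([0.4845, 0.0484, 0.0255], 0.58)]
```

View pics/w1.png

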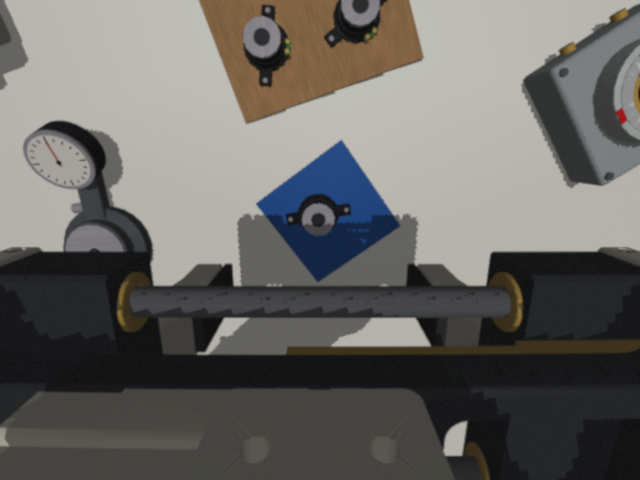

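```bash
cat > h.py <<'E'
import numpy as np, cv2
from scipy.spatial.transform import Rotation as R
def p2w(s,uv,z):
    "pixels -> world at height z"
    uv=np.array(uv,float).reshape(-1,2)
    d=np.stack([(uv[:,0]-s["cx"])/s["fx"],(uv[:,1]-s["cy"])/s["fy"]],1)
    x=d.copy()
    for _ in range(8): x=d/(1+s["k1"]*(x**2).sum(1,keepdims=True))
    r=np.c_[x,np.ones(len(x))]@R.from_euler("xyz",s["attitude"],degrees=True).as_matrix().T
    return s["position"]+r*((z-s["position"][2])/r[:,2])[:,None]
E
python3 - <<'E'
from plant import *
from h import *
s=snapshot("wrist")
e=p2w(s,[(292,219),(347,210)],.006); print("ears",e.mean(0),np.degrees(np.arctan2(*(e[1]-e[0])[1::-1])))
f=s["frame"][150:280,250:410][:,:,::-1]; a=cv2.resize(f,None,fx=4.9,fy=4.5,interpolation=cv2.INTER_CUBIC)
print(p2w(s,[(319,219)],.032))
t=snapshot("top"); b=cv2.resize(t["frame"][205:285,380:460][:,:,::-1],(600,600),interpolation=cv2.INTER_CUBIC)
cv2.imwrite("pics/c2.png",np.clip(a*1.8,0,255)); cv2.imwrite("pics/c3.png",np.clip(b*1.5,0,255))
E
```

```text
ears [0.4845018  0.04976898 0.006     ] -97.21164752246679
[[0.48542155 0.0499346  0.032     ]][ WARN:0@0.812] global loadsave.cpp:1063 imwrite_ Unsupported depth image for selected encoder is fallbacked to CV_8U.
```

View pics/c2.png

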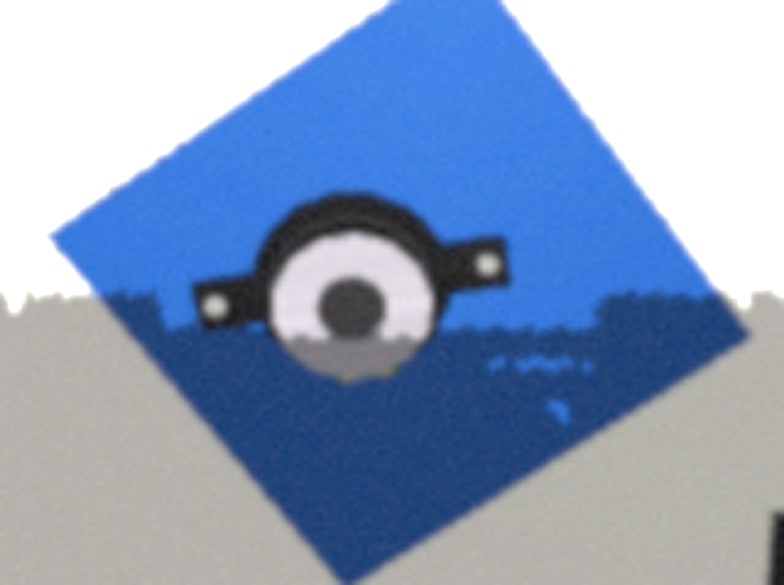

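View pics/c3.png

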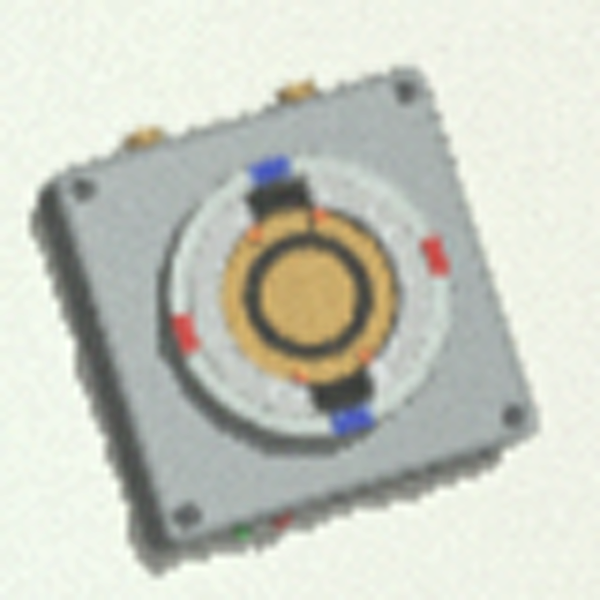

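```bash
python3 - <<'E'
from plant import *
from h import *
s=snapshot("wrist")
an=lambda e:np.degrees(np.arctan2(*(e[1]-e[0])[1::-1]))
e=p2w(s,[(293.9,218),(349.4,208.7)],.006); print("ears",e.mean(0),an(e))
print("mag",p2w(s,[(321.8,218.7)],.032))
t=snapshot("top"); o=lambda u:(380+u[0]/7.5-.5+.07,205+u[1]/7.5-.5+.07)
b=p2w(t,[o((270,168)),o((352,420))],.067); r=p2w(t,[o((434,257)),o((186,333))],.067)
print("socket",b.mean(0),an(b),r.mean(0),an(r))
o=get_obs(); print(o["tool_pos"],o["orientation"])
E
```

```text
ears [0.48502157 0.0482624  0.006     ] -96.87234058324974
mag [[0.48489215 0.04823081 0.032     ]]
socket [ 0.51645503 -0.25236128  0.067     ] -163.14895987981032 [ 0.51604515 -0.25213638  0.067     ] 107.06058369631072
[0.4883804  0.05089597 0.21100133] [-1.79961981e+02 -3.60188329e-02 -1.64559716e+01]
```

Call:
play_rows(plan=[[0,0,0,0,0,-4.8],[0,0,0,0,0,-4.8],[-0.3,0.3,0,0,0,0],[0,0,2,0,0,0],[0,0,2.5,0,0,0],[0,0,2.5,0,0,0],[0,0,2.5,0,0,0],[0,0,1.5,0,0,0],[0,0,0,0,0,0],[0,0,0,0,0,0],[0,0,0,0,0,0],[0,0,0,0,0,0]])

```text
clock: 4.23
tool_pos: [0.486, 0.0479, 0.102]
orientation: [-179.9, -0.1, -7.0]
force: [0.6, -0.9, -0.3]
opening: 0.0877
gripper_force: 0.0
```

```bash
python3 - <<'E'
from plant import *
from h import *
s=snapshot("wrist"); o=get_obs(); print(o["tool_pos"],o["orientation"],o["clock"])
f=s["frame"][150:350,200:440][:,:,::-1]; cv2.imwrite("pics/w4.png",np.clip(cv2.resize(f,(720,600),interpolation=cv2.INTER_CUBIC)*1.8,0,255).astype(np.uint8))
E
```

```text
[0.48591816 0.0478026  0.10193402] [-1.79923594e+02 -1.24310658e-01 -6.95586655e+00] 4.2833
```

View pics/w4.png

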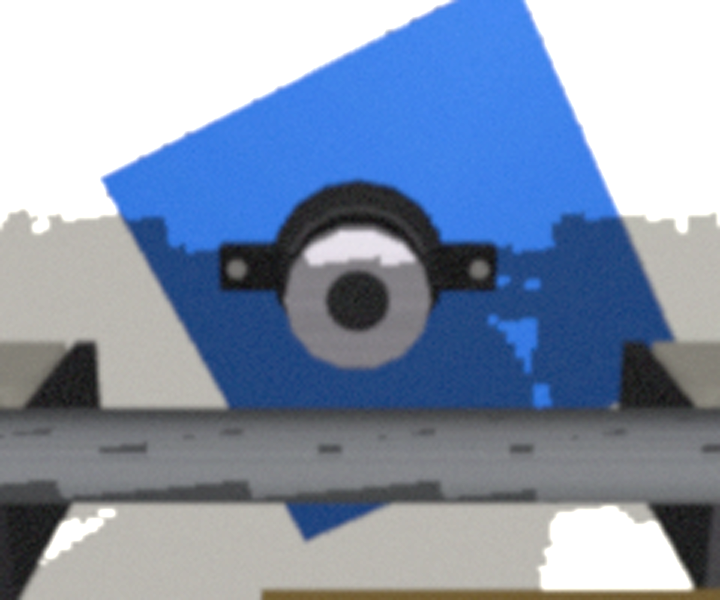

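```bash
python3 - <<'E'
from plant import *
from h import *
s=snapshot("wrist"); o=get_obs()
m=p2w(s,[(319.0,249.4)],.032)[0]; e=p2w(s,[(278.7,239.3),(359.7,239.3)],.006)
for p in (m,e.mean(0)): print(p, R.from_euler("xyz",o["orientation"],degrees=True).inv().apply(p-o["tool_pos"])*100)
E
```

```text
[0.48602405 0.04729126 0.032     ] [0.01688659 0.04854984 6.97405763]
[0.48562078 0.04724088 0.006     ] [-0.02745473  0.0616126   9.57396433]
```

Call:
play_rows(plan=[[0,0.05,2,0,0,0],[0,0,2,0,0,0],[0,0,1.75,0,0,0],[0,0,0.7,0,0,0],[0,0,0.3,0,0,0],[0,0,0,0,0,0],[0,0,0,0,0,0],[0,0,0,0,0,0]])

```text
clock: 5.0
tool_pos: [0.4858, 0.0472, 0.034]
orientation: [-179.9, -0.1, -6.9]
force: [-0.7, 0.8, 0.4]
opening: 0.0876
gripper_force: 0.0
```

Call:
play_rows(grip=2.0, plan=[[0,0,0,0,0,0],[0,0,0,0,0,0],[0,0,0,0,0,0],[0,0,0,0,0,0],[0,0,0,0,0,0],[0,0,0,0,0,0],[0,0,0,0,0,0],[0,0,0,0,0,0],[0,0,0,0,0,0]])

```text
clock: 5.75
tool_pos: [0.4853, 0.047, 0.0331]
orientation: [-180.0, -0.0, -6.9]
force: [-0.2, 2.1, 3.2]
opening: 0.0332
gripper_force: 1.1
```

Call:
play_rows(grip=0, plan=[[0,0,0,0,0,0],[0,0,0,0,0,0],[0,0,0,0,0,0],[0,0,0,0,0,0]])

```text
clock: 6.08
tool_pos: [0.4854, 0.047, 0.0332]
orientation: [-180.0, -0.0, -6.9]
force: [1.1, 1.6, 1.4]
opening: 0.0313
gripper_force: 30.5
```

Call:
play_rows(plan=[[0,0,-1,0,0,0],[0,0,-2.5,0,0,0],[0,0,-2.5,0,0,0],[-0.4,-1.5,-2.5,0,0,0],[-0.7,-3,-1.5,0,0,0],[-0.8,-3.5,0,0,0,0],[-0.8,-3.5,0,0,0,0],[-0.8,-3.5,0,0,0,0],[-0.8,-3.5,0,0,0,0],[-0.5,-2,0,0,0,0],[-0.3,-0.8,0,0,0,0],[0,0,0,0,0,0],[0,0,0,0,0,0],[0,0,0,0,0,0]])

```text
clock: 7.25
tool_pos: [0.4598, 0.2632, 0.1327]
orientation: [179.9, 0.0, -7.0]
force: [0.3, -0.6, -0.9]
opening: 0.0311
gripper_force: 30.6
```

```bash
python3 - <<'E'
from plant import *
from h import *
s=snapshot("wrist"); o=get_obs(); print(o["tool_pos"],o["orientation"],o["clock"],o["opening"],o["force"])
np.save("s5.npy",s,allow_pickle=True)
print([(d["position"],d["score"]) for d in spot_point("wrist","gauge_anvil")[:2]],[(d["position"],d["score"]) for d in spot_point("wrist","driver_magnet")[:2]])
cv2.imwrite("pics/w5.png",np.clip(s["frame"][:,:,::-1]*1.6,0,255).astype(np.uint8))
E
```

```text
[0.46003371 0.26310088 0.13283956] [ 1.79957303e+02  3.32861168e-02 -7.00764770e+00] 7.3 0.031336225419612236 [ 0.74774518  0.35403838 -0.77331363]
[([0.5199, 0.2725, 0.0307], 0.95)] [([0.4627, 0.2662, 0.1225], 0.57)]
```

View pics/w5.png

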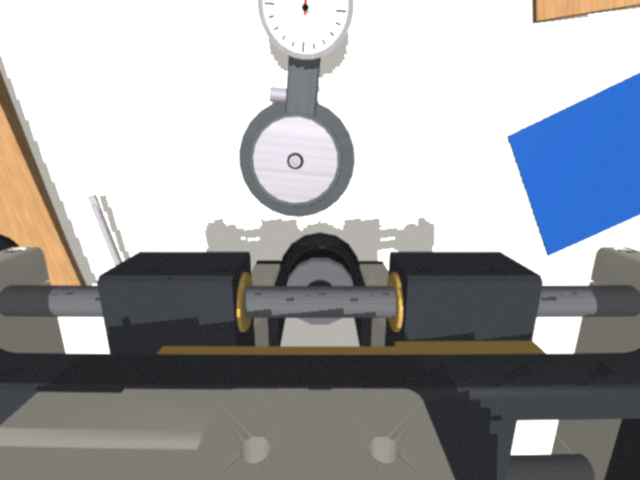

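```bash
python3 - <<'E'
from h import *
from plant import get_obs
s=np.load("s5.npy",allow_pickle=True).item(); o=get_obs()
T=R.from_euler("xyz",o["orientation"],degrees=True).inv()
for uv,z in [((295,159),.03),((295,161),.036),((319,234),.106)]:
    p=p2w(s,[uv],z)[0]; print(p,T.apply(p-o["tool_pos"])*100)
E
```

```text
[0.51813276 0.27240652 0.03      ] [ 5.63169399 -1.61253899 10.3050193 ]
[0.51696868 0.27215355 0.036     ] [ 5.51913829 -1.57307777  9.70504874]
[0.48151092 0.25984978 0.106     ] [2.1491152  0.08310279 2.70602269]
```

Call:
play_rows(plan=[[1,-0.3,0,0,0,0],[2,-0.6,0,0,0,0],[1.8,-0.5,0.5,0,0,0],[0.8,-0.2,1.5,0,0,0],[0,0,2,0,0,0],[0,0,1.5,0,0,0],[0,0,0.8,0,0,0],[0,0,0.3,0,0,0],[0,0,0,0,0,0],[0,0,0,0,0,0],[0,0,0,0,0,0]])

```text
clock: 8.32
tool_pos: [0.5183, 0.274, 0.0682]
orientation: [-179.9, -0.1, -6.9]
force: [-0.6, 0.1, -0.5]
opening: 0.0311
gripper_force: 30.6
```

Call:
play_rows(plan=[[0,0,0.2,0,0,0],[0,0,0.2,0,0,0],[0,0,0.1,0,0,0],[0,0,0.1,0,0,0],[0,0,0,0,0,0],[0,0,0,0,0,0]])

```text
clock: 8.82
tool_pos: [0.518, 0.2738, 0.0613]
orientation: [-180.0, -0.0, -6.9]
force: [0.3, 0.2, 0.6]
opening: 0.0312
gripper_force: 30.7
```

Call:
play_rows(plan=[[0,0,0.1,0,0,0],[0,0,0,0,0,0],[0,0,0,0,0,0],[0,0,0,0,0,0]])

```text
clock: 9.15
tool_pos: [0.518, 0.2738, 0.0612]
orientation: [-180.0, -0.0, -6.9]
force: [-2.6, -0.1, 9.0]
opening: 0.0314
gripper_force: 31.4
```

Call:
play_rows(plan=[[0,0,0.1,0,0,0],[0,0,0,0,0,0],[0,0,0,0,0,0],[0,0,0,0,0,0]])

```text
clock: 9.48
tool_pos: [0.518, 0.2738, 0.0611]
orientation: [-180.0, -0.1, -6.9]
force: [-6.1, -1.7, 16.5]
opening: 0.0313
gripper_force: 32.1
```

Call:
play_rows(plan=[[0,0,0,0,0,0],[0,0,0,0,0,0],[0,0,0,0,0,0],[0,0,0,0,0,0],[0,0,0,0,0,0],[0,0,0,0,0,0]])

```text
clock: 9.98
tool_pos: [0.518, 0.2738, 0.0611]
orientation: [-180.0, -0.1, -6.9]
force: [-6.2, -1.5, 17.8]
opening: 0.0309
gripper_force: 32.1
```

Call:
play_rows(plan=[[0,0,-1,0,0,0],[0,0,-2.5,0,0,0],[0,0,-3,0,0,0],[0,0.8,-3,0,0,0],[0.2,2.3,-1.6,0,0,0],[0.3,3.7,0,0,0,0],[0.3,3.7,0,0,0,0],[0.3,3.7,0,0,0,0],[0.3,3.7,0,0,0,0],[0.3,3.7,0,0,0,0],[0.3,3.7,0,0,0,0],[0.3,3.7,0,0,0,0],[0.3,3.7,0,0,0,0],[0.3,3.7,0,0,0,0],[0.3,3.7,0,0,0,0],[0.3,3.7,0,0,0,0],[0.3,2.3,0,0,0,0],[0.1,1,0,0,0,0],[0,0,0,0,0,0]])

```text
clock: 11.57
tool_pos: [0.4988, -0.2006, 0.1698]
orientation: [180.0, 0.1, -7.1]
force: [-0.6, -1.0, -1.3]
opening: 0.0312
gripper_force: 30.6
```

Call:
play_rows(plan=[[0,0,0,0,0,3],[0,0,0,0,0,6],[0,0,0,0,0,6],[0,0,0,0,0,6],[0,0,0,0,0,6],[0,0,0,0,0,6],[0,0,0,0,0,6],[0,0,0,0,0,6],[0,0,0,0,0,6],[0,0,0,0,0,6],[0,0,0,0,0,6],[0,0,0,0,0,3],[0,0,0,0,0,0],[0,0,0,0,0,0],[0,0,0,0,0,0]])

```text
clock: 12.82
tool_pos: [0.4995, -0.198, 0.1701]
orientation: [-180.0, 0.0, -72.8]
force: [0.1, -0.2, -1.1]
opening: 0.0313
gripper_force: 30.6
```

```bash
python3 - <<'E'
from plant import *
from h import *
s=snapshot("wrist"); o=get_obs(); print(o["tool_pos"],o["orientation"],o["clock"],o["opening"],o["joint_pos"])
np.save("s6.npy",s,allow_pickle=True)
print([(d["position"],d["score"]) for d in spot_point("wrist","socket_mouth")[:2]])
f=s["frame"][40:340,140:540][:,:,::-1]
cv2.imwrite("pics/w6.png",np.clip(cv2.resize(f,(800,600),interpolation=cv2.INTER_CUBIC)*1.4,0,255).astype(np.uint8))
E
```

```text
[ 0.49949436 -0.1982239   0.17009191] [ 1.79999321e+02  6.32472184e-03 -7.28211376e+01] 12.8667 0.031035809159030547 [-7.39173666e-01  1.13041377e+01 -2.27458293e+01 -7.01075766e-03
 -5.59526255e+01  1.79219614e+01]
[([0.5155, -0.2525, 0.062], 0.77)]
```

View pics/w6.png

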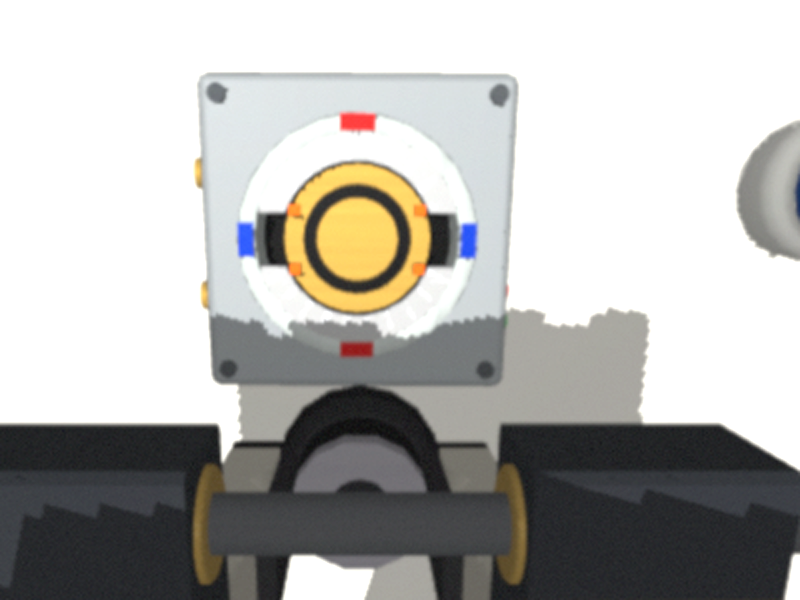

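```bash
python3 - <<'E'
from h import *
from plant import get_obs
s=np.load("s6.npy",allow_pickle=True).item(); o=get_obs()
T=R.from_euler("xyz",o["orientation"],degrees=True).inv()
q=lambda u,v:(140+u/2-.25,40+v/2-.25)
for n,uv,z in [("bl",q(246,240),.067),("br",q(468,240),.067),("rt",q(358,121),.067),("rb",q(357,349),.067),("rim",q(360,387),.170-.0312+.004)]:
    p=p2w(s,[uv],z)[0]; print(n,p,T.apply(p-o["tool_pos"])*100)
E
```

```text
bl [ 0.55391787 -0.24159408  0.067     ] [ 5.73816676 -3.92761432 10.30416549]
br [ 0.47853801 -0.264858    0.067     ] [ 5.73825736  3.96119543 10.30486066]
rt [ 0.52761242 -0.291344    0.067     ] [ 9.71621953  0.05301474 10.30416456]
rb [ 0.50462414 -0.21549775  0.067     ] [ 1.79097182  0.01301426 10.30486174]
rim [ 0.50529474 -0.2208072   0.1428    ] [2.317412   0.1061722  2.72482334]
```

Call:
play_rows(plan=[[1,0,0,0,0,0],[2,0,0,0,0,0],[1.8,0,0.5,0,0,0],[0.85,0,1.5,0,0,0],[0,0,2,0,0,0],[0,0,1.7,0,0,0],[0,0,0.9,0,0,0],[0,0,0.3,0,0,0],[0,0,0,0,0,0],[0,0,0,0,0,0],[0,0,0,0,0,0],[0,0,0,0,0,0]])

```text
clock: 13.92
tool_pos: [0.5167, -0.2528, 0.1022]
orientation: [-179.9, -0.1, -72.9]
force: [-1.4, -0.2, -1.1]
opening: 0.0309
gripper_force: 30.6
```

Call:
play_rows(plan=[[0,0,0.2,0,0,0],[0,0,0.2,0,0,0],[0,0,0.2,0,0,0],[0,0,0.1,0,0,0],[0,0,0,0,0,0],[0,0,0,0,0,0]])

```text
clock: 14.42
tool_pos: [0.5168, -0.2527, 0.0943]
orientation: [-179.9, -0.0, -72.9]
force: [2.9, 1.0, -0.4]
opening: 0.031
gripper_force: 30.6
```

Call:
play_rows(plan=[[0,0,0.15,0,0,0],[0,0,0.15,0,0,0],[0,0,0,0,0,0],[0,0,0,0,0,0],[0,0,0,0,0,0]])

```text
clock: 14.83
tool_pos: [0.5168, -0.2527, 0.0915]
orientation: [-179.9, -0.0, -72.9]
force: [4.1, 2.5, 4.5]
opening: 0.0313
gripper_force: 31.0
```

Call:
play_rows(plan=[[0,0,0.15,0,0,0],[0,0,0.15,0,0,0],[0,0,0.1,0,0,0],[0,0,0,0,0,0],[0,0,0,0,0,0],[0,0,0,0,0,0]])

```text
clock: 15.33
tool_pos: [0.5168, -0.2528, 0.0878]
orientation: [-179.9, -0.0, -72.9]
force: [3.0, 2.9, 6.9]
opening: 0.0315
gripper_force: 31.3
```

Call:
play_rows(plan=[[0,0,0.05,0,0,2],[0,0,0,0,0,4],[0,0,0,0,0,4],[0,0,0,0,0,4],[0,0,0,0,0,4],[0,0,0,0,0,4],[0,0,0,0,0,4],[0,0,0,0,0,4],[0,0,0,0,0,0],[0,0,0,0,0,0]])

```text
clock: 16.17
tool_pos: [0.5168, -0.2528, 0.0874]
orientation: [-179.9, -0.0, -102.9]
force: [2.9, 2.6, 8.6]
opening: 0.0312
gripper_force: 31.3
```

```bash
python3 -c "
from plant import *
o=get_obs(); print(o['tool_pos'],o['orientation'],o['force'],o['moment'],o['joint_pos'])"
```

```text
[ 0.51682041 -0.25281555  0.08740016] [-1.79903131e+02 -7.08852239e-03 -1.02937035e+02] [2.93645775 2.64622152 8.59188819] [ 1.10735482 -1.09097388  0.08988026] [-6.58171487e+00  1.98782439e+01 -2.34605881e+01  2.44680211e-02
 -4.65656814e+01 -6.37212140e+00]
```

Call:
play_rows(plan=[[0,0,0,0,0,2],[0,0,0,0,0,4],[0,0,0,0,0,4],[0,0,0,0,0,4],[0,0,0,0,0,4],[0,0,0,0,0,4],[0,0,0,0,0,4],[0,0,0,0,0,4],[0,0,0,0,0,4],[0,0,0,0,0,4],[0,0,0,0,0,4],[0,0,0,0,0,4],[0,0,0,0,0,4],[0,0,0,0,0,4],[0,0,0,0,0,4],[0,0,0,0,0,2],[0,0,0,0,0,0],[0,0,0,0,0,0],[0,0,0,0,0,0]])

```text
clock: 17.75
tool_pos: [0.5177, -0.2527, 0.0877]
orientation: [-179.9, 0.2, -162.9]
force: [4.9, 4.1, 7.5]
opening: 0.0316
gripper_force: 31.3
```

```bash
python3 -c "
from plant import *
from h import *
s=snapshot('wrist')
f=s['frame'][150:350,200:440][:,:,::-1]; cv2.imwrite('pics/w7.png',np.clip(cv2.resize(f,(720,600),interpolation=cv2.INTER_CUBIC)*1.8,0,255).astype(np.uint8))
o=get_obs(); print(o['tool_pos'],o['orientation'],o['force'],o['moment'],o['joint_pos'])"
```

```text
[ 0.51776396 -0.25269445  0.08767051] [-1.79910994e+02  1.75266940e-01 -1.62892833e+02] [4.22575374 4.93176644 7.67969586] [ 1.61015745 -1.91576884  0.13467719] [-6.56199003e+00  1.98761795e+01 -2.34144993e+01  1.53773301e-02
 -4.65130674e+01 -6.63415425e+01]
```

View pics/w7.png

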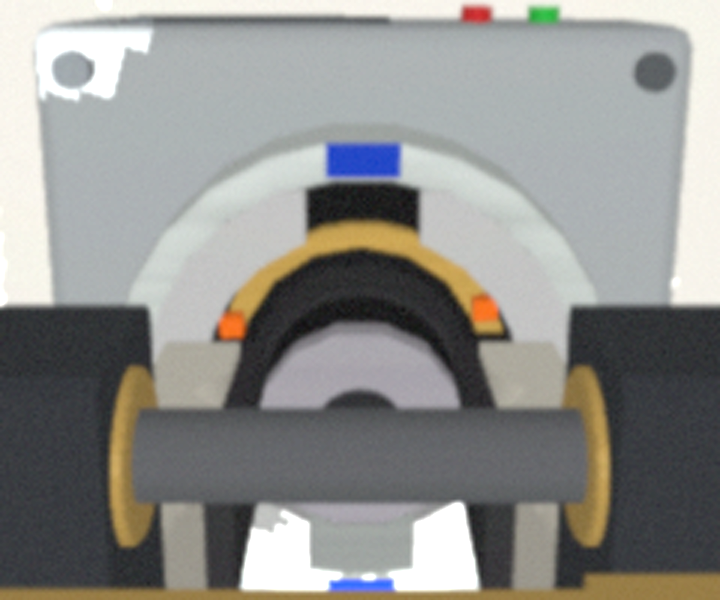

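Call:
play_rows(plan=[[0,0,0,0,0,1.5],[0,0,0,0,0,1.5],[0,0,0,0,0,0],[0,0,0,0,0,0],[0,0,0,0,0,0],[0,0,0,0,0,0]])

```text
clock: 18.3
tool_pos: [0.5185, -0.2528, 0.0879]
orientation: [-179.9, 0.3, -165.9]
force: [6.3, 4.6, 7.5]
opening: 0.0313
gripper_force: 31.5
```

```bash
python3 -c "
from plant import *
o=get_obs(); print(o['tool_pos'],o['orientation'],o['force'],o['moment'],o['qvel'].round(2))"
```

```text
[ 0.51854298 -0.25276051  0.08793954] [-179.88053469    0.25119843 -165.85764152] [6.28047846 4.59496581 7.45654791] [ 1.63776538 -2.51626592  0.3328019 ] [ 0.1   0.07 -0.09 -0.02  0.05  0.04]
```

Call:
play_rows(plan=[[0.05,0,0,0,0,-1.5],[0,0,0,0,0,0],[0,0,0,0,0,0],[0,0,0,0,0,0],[0,0,0,0,0,0],[0,0,0,0,0,0]])

```text
clock: 18.8
tool_pos: [0.5184, -0.2527, 0.088]
orientation: [-179.9, 0.3, -164.4]
force: [7.4, 5.2, 7.4]
opening: 0.0311
gripper_force: 31.5
```

```bash
python3 -c "
from plant import *
from h import *
s=snapshot('wrist'); np.save('s8.npy',s,allow_pickle=True)
f=s['frame'][150:350,200:440][:,:,::-1]; cv2.imwrite('pics/w8.png',np.clip(cv2.resize(f,(720,600),interpolation=cv2.INTER_CUBIC)*1.8,0,255).astype(np.uint8))
o=get_obs(); print(o['tool_pos'],o['orientation'],o['force'],o['moment'],o['gripper_force'])"
```

```text
[ 0.51843997 -0.25274908  0.08800225] [-179.87093702    0.29161762 -164.37389066] [7.37652978 4.49276451 7.76944434] [ 2.01656745 -2.87904605  0.16699824] 31.48153468012879
```

View pics/w8.png

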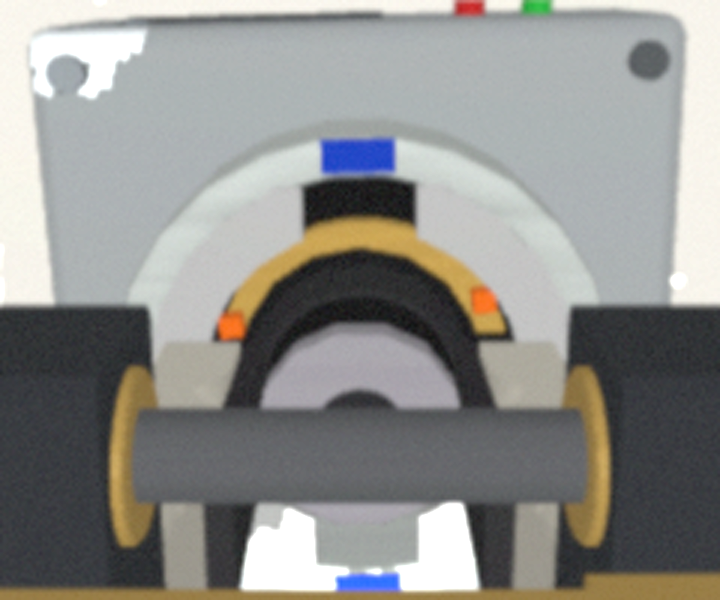

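```bash
python3 - <<'E'
from h import *
from plant import get_obs
s=np.load("s8.npy",allow_pickle=True).item(); o=get_obs()
T=R.from_euler("xyz",o["orientation"],degrees=True).inv()
q=lambda u,v:(200+u/3-.33,150+v/3-.33)
D={}
for n,uv,z in [("bt",q(358,156),.067),("bb",q(368,582),.067),("dl",q(232,325),.061),("dr",q(484,300),.061),("rim",q(362,250),.0608),("magfront",q(361,322),.0868)]:
    p=p2w(s,[uv],z)[0]; D[n]=T.apply(p-o["tool_pos"])*1000; print(n,D[n].round(1))
print("socket c",(D["bt"]+D["bb"])/2, "plate lag deg", np.degrees(np.arctan2(*(D["dr"]-D["dl"])[:2])))
E
```

```text
bt [41.5 -0.7 20.8]
bb [-36.4   1.   21.2]
dl [ 10.7 -22.8  27. ]
dr [15.3 21.1 26.9]
rim [24.2 -0.1 27.1]
magfront [19.9 -0.3  1.1]
socket c [ 2.53163579  0.11629643 20.98942302] plate lag deg 5.945293827168777
```

```bash
python3 -c "
from plant import *
print(close_job())"
```

```text
the job is handed in; nothing more can be done
None
```

I pressed the driver flat on the gauge at about 17 N for roughly 0.8 s. I then took it to the socket, pushed it down and twisted it clockwise to the stop. I handed the job in at about 19 s of the 48 s, with the gripper still holding it at about 31 N; by the last wrist image the plate was turned about 86° (1.5 rad) and the driver was within about 1.5 mm of centre. The hand-in returned no verdict.

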